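Release and slide out the fume filter drawer with the release pin

TASK

The filter in the bench fume unit is due for a change: take the release pin from its stand, press the recessed button in the drawer's nose gently with it, and keep the button held down while you push the drawer all the way out to its stop, using only the pin on the unit. Then let the button spring back up and put the pin back in its stand, fully seated. Leave the tape roll, solenoid and relay where they are.

Things in the scene. Friction and masses are not known exactly. Their poses are not given: they have to be found in the camera images.
- filter_unit: Fixed grey housing of a small bench fume filter, 150 x 120 x 84 mm. Origin on the table, under a point 50 mm behind its front; x points to its rear (black hose spigot), -x is its front and the drawer's way out, z up. In front of it stand the drawer's black face (top at 74 mm) and nose: a block 50 x 50 mm, flat top 56 mm above the table, x = -115 to -65 mm when shut.
- bore_mouth (a point): Centre of the mouth of the upright round bore in the nose's top, 56 mm above the table, at x = -90 mm of the unit when shut; moves with the drawer. Bore 12 mm wide, 1 mm chamfer. A flat steel button fills it 6 to 20 mm below the mouth; this depth differs from unit to unit and is not measured: find it by touch. Axes as the unit's: -x is the drawer's way out.
- filter_drawer (a joint): Drawer travel in m: 0 shut, 0.056 out at its hard stop. About 4 N of friction. Locked at about 1 mm while the button is up. Catch teeth lock it again at about 19 and 37 mm if the button comes up on the way; beyond 47 mm the button may rise and the drawer is then locked open.
- latch (a joint): Travel of the release button in m: 0 up, 0.006 hard down. Spring: 4 N to start, 10 N fully down (1 N per mm). The drawer is free with the button more than 3.5 mm down (about 7.5 N). It springs up by itself. The mechanism is delicate: 35 N from the pin, downward or sideways, damages it.
- release_pin: Loose release pin, 0.12 kg, 115 mm long, standing upright in its stand. Origin at the centre of its tip, z up along it. Steel shaft 8 mm thick and 55 mm long, then a collar 22 mm wide and 6 mm high, then a round black handle 20 mm thick and 54 mm long up to the top.
- pin_grip (a point): Middle of the pin's handle, on its axis, 88 mm above the tip.
- pin_stand: Fixed metal stand, a block 56 x 56 x 60 mm on a low base plate, origin under its centre. It has an upright through hole 14 mm wide; the pin hangs in it by the collar, tip 5 mm above the table.
- stand_mouth (a point): Centre of the mouth of the stand's hole, on its top, 60 mm above the table.
- tape_roll: Bystander: black roll of tape lying flat, 70 mm wide, 19 mm high; origin under its centre.
- solenoid: Bystander: round grey metal solenoid with terminals on top, 71 x 68 x 74 mm; origin under its centre.
- relay: Bystander: small black cube relay with brass blades, 28 x 28 x 34 mm; origin under its centre.

How it is judged (in metres and radians):
On the way, in this order (a step that is already met when the one before it is completed fails the run):
1. the pin holds the release button down with the drawer still shut (value of joint latch above 0.0036 m and contact force between release_pin and filter_unit above 1 N and value of joint filter_drawer below 0.006 m), for 0.1 s.
2. the drawer is out at its stop, the pin still holding the button down (value of joint filter_drawer above 0.052 m and value of joint latch above 0.002 m and contact force between release_pin and filter_unit above 1 N), for 0.1 s.
At the end, for the whole second after the job is handed in: The drawer is at least 50 mm out (its stop is at 56 mm), the button is back up (within 1 mm), and the pin stands at rest in its stand, upright within 0.1 rad, tip within 7 mm of the hole's axis and its collar within 4 mm of the stand's top (value of joint filter_drawer above 0.05 m and value of joint latch below 0.001 m and horizontal distance between release_pin and stand_mouth below 0.007 m and z of release_pin in the frame of pin_stand below 0.009 m and angle between release_pin's own z axis and vertical below 0.1 rad and linear speed of release_pin below 0.02 m/s); the robot touches nothing.
It fails at once if the pin pushes on the filter unit with more than 35 N (contact force between release_pin and filter_unit above 35 N).
It fails at once if the gripper or arm touches the filter unit (contact force between any of the fingers, the arm and filter_unit above 1 N).
It fails at once if the button comes up while the drawer is only part-way out (value of joint filter_drawer between 0.006 and 0.045 m and value of joint latch below 0.001 m).
It fails at once if a bystander is moved by more than 30 mm (distance of any of tape_roll, solenoid, relay from where it was at the start of the episode above 0.03 m).
It also fails if it takes over 67 s, if anything falls off the work surface, if the arm or the gripper's body presses on something with over 40 N, if the wrist force passes 120 N, or if a joint passes its speed limit or range.

ROBOT

A 7-joint arm with a two-finger parallel gripper is mounted at the origin on the work surface; the furniture and walls round the work are solid. World frame = base frame: x ahead of the robot, y to its left, z up, the work surface at z = 0. Lengths are in m, angles in degrees, forces in N, time in s.
With the tool pointing down it reaches from about 0.4 to 0.85 m from the base axis. Payload 6.9 kg.
Tool frame: the origin (TCP) lies midway between the tips of the shut fingers; the grasp point (between the pads) lies 19 mm behind it; z points along the fingers, y is the line along which they close (so a half turn about z gives the same grasp; the last joint's range is limited). The gripper opens to 85 mm and grips with 20 to 120 N. Pads are 22 mm wide; open, the fingers measure 114 mm over their backs; the gripper's body (76 mm by 85 mm) begins 54 mm behind the grasp point. The pads swing forward as they close: fully open they stand 13 mm farther back than shut.
Start: joints at [-57.439, 29.078, -13.613, 85.955, 7.202, 65.827, -8.869], TCP at [0.279, 0.559, 0.231] pointing down, gripper open.
Joint ranges: [-176.47, 176.47], [-13.61, 117.27], [-81.72, 77.17], [0.22, 143.17], [-87.28, 267.28], [10, 112.55], [-165.47, 165.47]. Speed limits (degrees/s): [136.94, 136.94, 180, 180, 180, 180, 180].

INTERFACE

Orientations are given as a 3x3 rotation matrix whose columns are the frame's x, y, z axes.
In Python, from plant import manip gives the robot as it stands. The module is installed in compiled form; this text tells all that it offers. Calls block until the motion is done:
- manip.goto(position, orientation): joint-space move of the TCP to a pose.
- manip.line_to(position, feed=0.15, ori=None, force_limit=None): straight line of the TCP; ori=None keeps the orientation; feed is the mean speed in m/s. With force_limit (N) it stops when the force on the tool has changed by that much, and returns True; else False.
- manip.move_j(angles): joint-space move.
- manip.ungrasp() and manip.close(grip_force=None): open the fingers fully, or close them until they stop; grip_force is the grip in N (None keeps the last).
- manip.hold(seconds).
- manip.inverse_kinematics(position, orientation): joint angles nearest the present ones, or None.
- manip.get_state(): the state.
- manip.read_camera(name): name is "side" or "top" or "wrist"; returns a dict with "color" (420x560x3 uint8, red, green, blue), "z_map" (420x560 float32, m along the optical axis (not along the pixel's ray), 0 where there is no reading), "K" (3x3 intrinsics, pixels), "dist_coeffs" ([k1, k2, p1, p2, k3] as OpenCV has them; the pictures are not rectified), "xyz" and "rotation" of the camera in the world. Camera axes: x right, y up, looking along -z (the intrinsics and any distortion apply to the point x, -y, -z); pixel columns grow to the right and rows downward; lengths in m; the calibration is good to about 2 mm. A picture is of the moment at which its call begins.
A pose or a line that the arm cannot do raises manip.PlanningError and nothing moves.
- manip.close_job(): hands the job in; it is judged then, once.
The state is a dict: "time_s": time; "q": joint angles; "qvel": joint speeds; "tau": joint torques, N m; "eef_pos": TCP position; "orientation": TCP orientation; "contact_force": force on the tool from outside, world axes, zero at the start; "torque": the same for the moment, N m; "gripper_width": finger opening in m; "gripper_force": force on a finger pad.
Only numpy, scipy, OpenCV 4.12 (cv2) and the standard library are available. Lean on these libraries where they do the work, as an engineer would, in place of code of your own. Each camera call takes 0.05 s, during which the arm holds its last target. There are 200 camera calls.

## Working session

There is one attempt and no reset: what is moved stays moved. The work goes in short steps, each a Python script; the robot and the scene stay as the last script left them, time stands still between calls to the robot, and variables do not carry over. Pictures are saved under pics/ and viewed, at most 10 in all, crops included, and the job is handed in when it is done.

```bash
mkdir -p pics; ls; cat > h.py <<'E'
import numpy as np, cv2
from plant import manip
def save(n,im): cv2.imwrite('pics/'+n,cv2.cvtColor(im,cv2.COLOR_RGB2BGR))
def cloud(c):
    K=np.array(c['K']);z=c['z_map'];h,w=z.shape
    u,v=np.meshgrid(np.arange(w),np.arange(h))
    p=cv2.undistortPoints(np.stack([u,v],-1).reshape(-1,1,2).astype(np.float64),K,np.array(c['dist_coeffs'],float)).reshape(h,w,2)
    d=np.stack([p[...,0]*z,-p[...,1]*z,-z],-1)
    P=d@np.array(c['rotation']).T+np.array(c['xyz']); P[z==0]=np.nan
    return P
E
python3 - <<'E'
from h import *
for n in ('top','side'):
    c=manip.read_camera(n); save(n+'0.png',c['color']); np.savez(n+'.npz',**c)
    print(n,c['xyz'],np.round(c['rotation'],3).tolist(),c['K'])
s=manip.get_state();print(s['time_s'],s['eef_pos'],s['contact_force'])
E
```

```text
pics
top [-0.18405081 -0.04307586  1.28662794] [[0.076, 0.865, -0.496], [-0.997, 0.068, -0.033], [0.005, 0.497, 0.868]] [[544.58597905   0.         271.18008284]
 [  0.         544.58597905 205.37372095]
 [  0.           0.           1.        ]]
side [0.24790443 1.02085575 0.52862512] [[-0.97, 0.096, -0.225], [-0.244, -0.38, 0.892], [0.001, 0.92, 0.392]] [[477.68399041   0.         282.41388515]
 [  0.         477.68399041 209.59616749]
 [  0.           0.           1.        ]]
0.1 [0.27889543 0.5588327  0.23052596] [0.58890248 0.2923644  0.53136097]
```

View pics/top0.png

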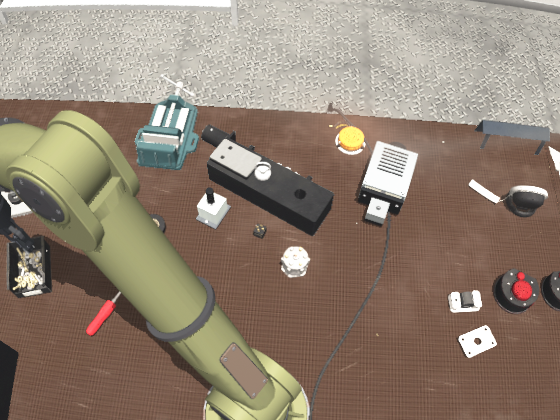

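View pics/side0.png

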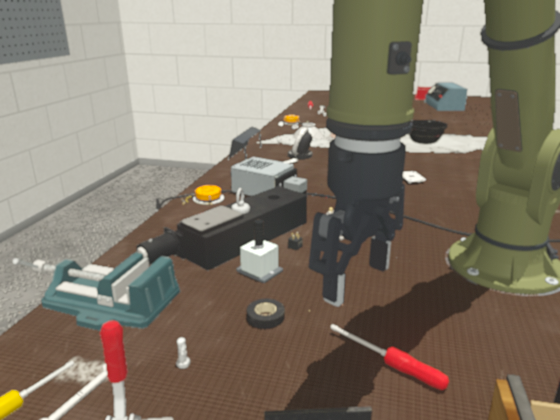

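The top view shows the filter unit at about (390,172), with its nose at (377,210). The stand with the pin is at (212,208), the relay at (260,231), the solenoid at (295,262), and the tape roll under the arm at (155,225). A long black box lies between the stand and the unit at about (270,185). Next I'll measure these with depth.

```bash
python3 - <<'E'
from h import *
c=dict(np.load('top.npz'));P=cloud(c);im=c['color']
def box(n,u0,u1,v0,v1,z0,z1,P=P,im=im,mask=None):
    p=P[v0:v1,u0:u1];m=(p[...,2]>z0)&(p[...,2]<z1)
    if mask is not None: m&=mask[v0:v1,u0:u1]
    q=p[m]; 
    r=cv2.minAreaRect((q[:,:2]*1000).astype(np.float32)) if len(q)>4 else None
    print(n,len(q),np.round(np.median(q,0),4) if len(q) else '', r)
    return q
print('table z',np.nanmedian(P[260:300,400:430,2]))
box('housing top',350,425,130,215,.078,.09)
g=im.min(2)>120
box('nose top',355,400,190,230,.050,.0615,mask=g)
box('stand top',190,235,185,230,.055,.066,mask=g)
box('handle',200,225,180,205,.095,.14)
box('longbox',200,335,140,235,.03,.3)
box('relay',250,270,222,240,.015,.06)
box('solen',275,315,240,280,.015,.1)
hsv=cv2.cvtColor(im,cv2.COLOR_RGB2HSV)
cr=lambda u,v,r:cv2.resize(im[v-r:v+r,u-r:u+r],(390,390),interpolation=cv2.INTER_CUBIC)
save('crops.png',np.hstack([cr(378,200,32),cr(212,205,32)]))
s=dict(np.load('side.npz'));S=cloud(s)
print('side table',np.nanmedian(S[340:380,280:320,2]))
gs=s['color'].min(2)>150
box('S stand top',235,285,230,290,.055,.066,S,s['color'],gs)
box('S handle',245,275,215,255,.08,.14,S,s['color'])
box('S housing',225,305,150,200,.078,.09,S,s['color'])
box('S nose',280,310,172,195,.05,.061,S,s['color'])
box('S tape',240,290,295,330,.01,.03,S,s['color'])
E
```

```text
table z -0.0009439795341942281
housing top 1973 [ 0.6399 -0.3068  0.0835] ((638.92041015625, -306.2600402832031), (120.54959869384766, 166.3561553955078), 73.0618896484375)
nose top 331 [ 0.5362 -0.276   0.0549] ((545.3477172851562, -282.0502624511719), (79.2505111694336, 90.32722473144531), 18.40370750427246)
stand top 281 [0.509  0.154  0.0587] ((514.8529663085938, 160.84835815429688), (58.64409255981445, 58.807029724121094), 65.44532012939453)
handle 76 [0.5107 0.16   0.1156] ((514.1393432617188, 160.49374389648438), (20.259912490844727, 19.631818771362305), 29.05307388305664)
longbox 6107 [0.5684 0.0278 0.0803] ((568.0264282226562, 68.72456359863281), (415.0693054199219, 242.12741088867188), 61.0927734375)
relay 104 [0.464  0.0293 0.023 ] ((465.26922607421875, 29.349138259887695), (26.751890182495117, 30.551355361938477), 71.11216735839844)
solen 596 [ 0.3731 -0.0672  0.0506] ((376.5894775390625, -66.55213928222656), (62.99877166748047, 70.01885223388672), 61.97643280029297)
side table 0.0006905365782676753
S stand top 347 [0.51   0.1718 0.0609] ((516.143310546875, 161.57330322265625), (57.98867416381836, 59.670135498046875), 66.23397827148438)
S handle 269 [0.5164 0.166  0.0955] ((542.198974609375, 112.6583251953125), (33.91754913330078, 133.7151336669922), 21.09532928466797)
S housing 1232 [ 0.5957 -0.2541  0.0842] ((613.0707397460938, -215.12342834472656), (185.71060180664062, 367.6600341796875), 20.320341110229492)
S nose 193 [ 0.5434 -0.2695  0.0567] ((546.8819580078125, -302.40606689453125), (75.31918334960938, 123.39877319335938), 11.265151023864746)
S tape 751 [0.4554 0.3255 0.0196] ((456.9739685058594, 318.71685791015625), (68.8027572631836, 70.50222778320312), 51.49155807495117)
```

View pics/crops.png

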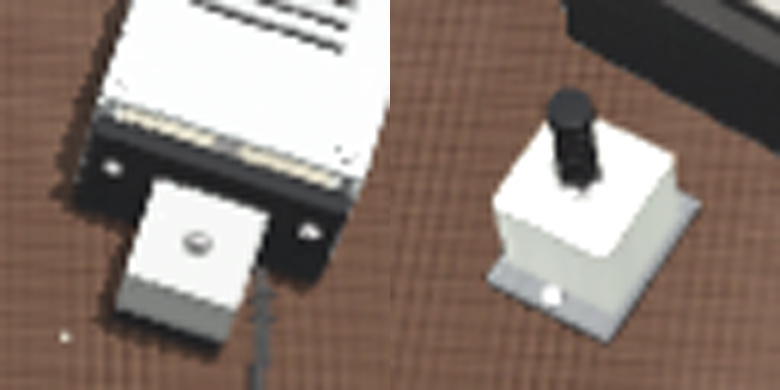

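The unit's yaw is about -17°, the stand is at (0.515,0.161), and the bore is visible near pixel (378.3,207.7). The next step is wrist-camera views over the nose and the stand.

```bash
cat >> h.py <<'E'
def ray(c,u,v,z):
    K=np.array(c['K']);p=cv2.undistortPoints(np.array([[[u,v]]],float),K,np.array(c['dist_coeffs'],float))[0,0]
    d=np.array(c['rotation'])@[p[0],-p[1],-1];o=np.array(c['xyz']);return o+d*(z-o[2])/d[2]
def R(deg,s=1):
    a=np.radians(deg);y=s*np.array([np.cos(a),np.sin(a),0]);z=np.array([0,0,-1.]);return np.stack([np.cross(y,z),y,z],1)
YAW=-17.
E
python3 - <<'E'
from h import *
c=dict(np.load('top.npz'));P=cloud(c)
b=ray(c,378.3,207.7,.056);print('bore',b)
q=P[130:240,195:340].reshape(-1,3);q=q[(q[:,2]>.03)&(np.hypot(q[:,0]-.515,q[:,1]-.161)>.045)]
print('obst max z',q[:,2].max(),'nearest to pin',np.sort(np.hypot(q[:,0]-.515,q[:,1]-.161))[:3], 'near pin and z>.07',np.sort(np.hypot(*(q[q[:,2]>.07][:,:2]-[.515,.161]).T))[:3])
s=manip.get_state();print(np.round(s['orientation'],2).tolist())
def ik(p,s):
    return manip.inverse_kinematics(list(p),R(YAW,s))
for sg in (1,-1):
    for p in ([b[0],b[1],.3],[b[0],b[1],.1],[b[0]-.054,b[1]+.016,.09],[.515,.161,.074]): 
        j=ik(p,sg);print(sg,None if j is None else np.round(j,0))
E
```

```text
bore [ 0.5349412  -0.27638454  0.056     ]
obst max z 0.13987853064861056 nearest to pin [0.0803354  0.08042581 0.08073559] near pin and z>.07 [0.08091094 0.08179099 0.08226669]
[[-0.89, 0.45, -0.0], [0.45, 0.89, -0.0], [-0.0, -0.0, -1.0]]
1 [  3.  28.  37.  83. -17.  75.  24.]
1 [  9.  37.  27. 100. -21.  49.  28.]
1 [  5.  35.  33. 109. -27.  44.  36.]
1 [-26.  32.   9. 110.  -7.  38. -30.]
-1 [  -9.   37.   66.   83.  -34.   81. -140.]
-1 [  -9.   51.   66.  100.  -52.   65. -124.]
-1 [ -10.   48.   66.  109.  -52.   60. -119.]
-1 [  2.  35. -33. 110.  27.  43. 116.]
```

```bash
python3 - <<'E'
from h import *
manip.goto([.535,-.276,.29],R(YAW))
c=manip.read_camera('wrist');np.savez('w1.npz',**c);s1=manip.get_state()
manip.goto([.5145,.161,.29],R(YAW))
d=manip.read_camera('wrist');np.savez('w2.npz',**d)
s=manip.get_state();print(s1['time_s'],s['time_s'],s['eef_pos'],c['xyz'],d['xyz'],np.round(c['rotation'],3).tolist(),c['K'][0][0],s['gripper_width'])
save('w.png',cv2.resize(np.hstack([c['color'],d['color']]),(800,300),interpolation=cv2.INTER_AREA))
E
```

```text
3.2167 4.875 [0.51504571 0.15946165 0.29017328] [ 0.55436641 -0.21110019  0.43297112] [0.53392584 0.22353086 0.43331278] [[0.957, 0.282, 0.076], [-0.292, 0.923, 0.252], [0.001, -0.263, 0.965]] 304.32365080722 0.08557232428782342
```

View pics/w.png

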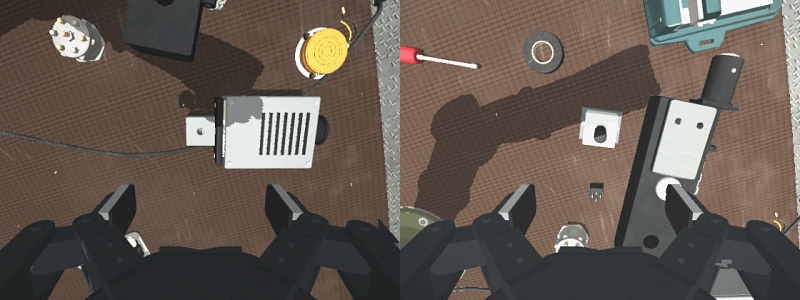

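The wrist view shows the bore at about (283,183) at full resolution. The pin's handle is at about (280,184) in the second view. Both get refined with blob masks.

```bash
python3 - <<'E'
from h import *
c=dict(np.load('w1.npz'));d=dict(np.load('w2.npz'))
def blob(c,u,v,r,thr,lo=True):
    g=cv2.cvtColor(c['color'],cv2.COLOR_RGB2GRAY)[v-r:v+r,u-r:u+r]
    m=((g<thr) if lo else (g>thr)).astype(np.uint8)
    n,l,st,ce=cv2.connectedComponentsWithStats(m)
    k=[i for i in range(1,n)];print([(st[i].tolist(),np.round(ce[i]+[u-r,v-r],2).tolist()) for i in k if st[i][4]>8])
blob(c,283,183,14,130)
Pw=cloud(c)
def rect(P,m,n):
    q=P[m][:,:];print(n,len(q),np.round(np.median(q,0),4),cv2.minAreaRect((q[:,:2]*1000).astype(np.float32)))
v,u=np.mgrid[0:420,0:560]
rect(Pw,(abs(Pw[...,2]-.084)<.004)&(u>290)&(u<460)&(v>120)&(v<250),'housing')
g=c['color'].min(2)
rect(Pw,(abs(Pw[...,2]-.056)<.004)&(u>250)&(u<298)&(v>150)&(v<215)&(g>100),'nose')
Q=cloud(d)
rect(Q,(Q[...,2]>.115)&(Q[...,2]<.127)&(u>255)&(u<310)&(v>150)&(v<220),'handle top')
rect(Q,(abs(Q[...,2]-.060)<.004)&(u>245)&(u<320)&(v>140)&(v<220),'stand')
blob(d,280,184,14,90)
manip.hold(.2);s=manip.get_state();print(s['eef_pos'])
cr=lambda c,u,v,r:cv2.resize(c['color'][v-r:v+r,u-r:u+r],(390,390),interpolation=cv2.INTER_CUBIC)
save('crops2.png',np.hstack([cr(c,283,183,26),cr(d,280,180,32)]))
for z in(.056,.05): print(ray(c,283,183,z))
E
```

```text
[([7, 12, 8, 8, 36], [279.03, 185.39])]
housing 12807 [ 0.6455 -0.3043  0.0848] ((645.7682495117188, -308.20526123046875), (119.05730438232422, 149.8040313720703), 73.23212432861328)
nose 1422 [ 0.5334 -0.2745  0.0566] ((533.335693359375, -274.991943359375), (50.402610778808594, 45.9212646484375), 73.62611389160156)
handle top 276 [0.5155 0.1621 0.1205] ((515.3490600585938, 161.49697875976562), (18.98162269592285, 19.02349281311035), 61.560707092285156)
stand 1618 [0.5179 0.1663 0.0606] ((515.32177734375, 161.0818328857422), (56.589691162109375, 56.06610107421875), 65.69708251953125)
[([6, 6, 17, 21, 213], [279.57, 184.13])]
[0.51479378 0.16016579 0.29003203]
[ 0.53867035 -0.27545586  0.056     ]
[ 0.53842052 -0.27648017  0.05      ]
```

View pics/crops2.png

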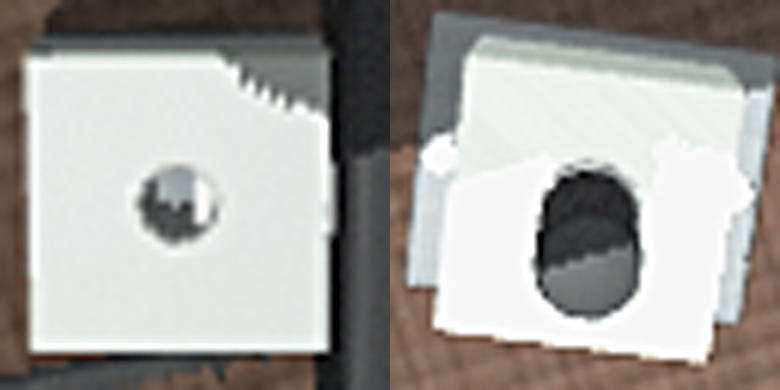

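```bash
sed -i 's/YAW=-17./YAW=-16.7/' h.py; python3 - <<'E'
from h import *
c=dict(np.load('w1.npz'));print(ray(c,280.2,183.6,.056))
g=[.5153,.1613]
manip.goto([*g,.17],R(YAW))
print(manip.line_to([*g,.076],feed=.1,force_limit=15))
manip.hold(.3);s=manip.get_state();print(s['eef_pos'],s['contact_force'])
manip.close(60);manip.hold(.2)
s=manip.get_state();print(s['time_s'],s['eef_pos'],s['contact_force'],s['gripper_width'],s['gripper_force'])
manip.line_to([*g,.245],feed=.12);manip.hold(.3)
s=manip.get_state();print(s['time_s'],s['eef_pos'],s['contact_force'],s['torque'],s['gripper_width'])
c=manip.read_camera('wrist');save('held.png',c['color']);d=manip.read_camera('side');np.savez('s2.npz',**d);save('side2.png',np.hstack([cv2.resize(d['color'][130:310,180:330],(375,450)),c['color'][100:,80:480][:,:400].copy()[0:0+320].repeat(1,0) if 0 else cv2.resize(c['color'],(400,450))]))
E
```

```text
[ 0.53509396 -0.27516008  0.056     ]
False
[0.51543928 0.16139663 0.07630795] [0.35279287 1.22727872 0.23217293]
7.8333 [0.51538878 0.16126776 0.07611865] [-0.54477881 -1.10522321  3.34605959] 0.018768444072583552 58.44585478305817
9.6917 [0.51521533 0.16126265 0.24474867] [ 0.26794444 -0.10573056 -1.35814348] [-0.00871295 -0.05980125 -0.06453204] 0.01883649029139145
```

View pics/side2.png

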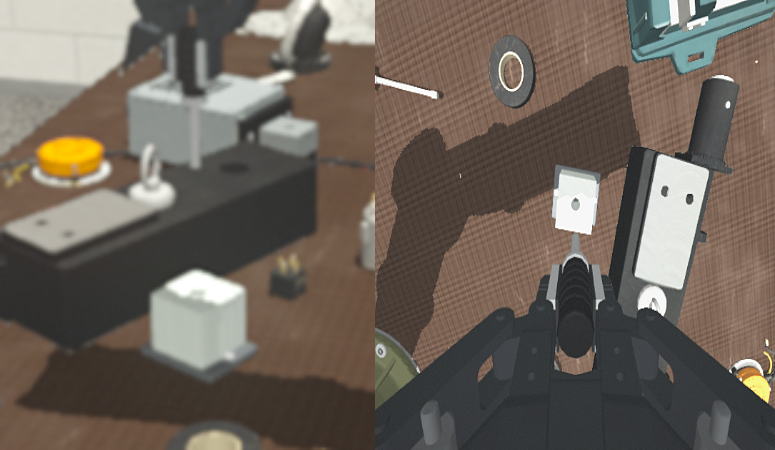

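The pin is held upright and the stand is empty. The tip is at TCP z − 0.071. Next I carry it to the bore and feel for the button.

```bash
python3 - <<'E'
from h import *
b=[.5353,-.2752]
manip.line_to([*b,.245],feed=.2)
manip.line_to([*b,.135],feed=.1);manip.hold(.3)
s=manip.get_state();print(s['time_s'],s['eef_pos'],s['contact_force'])
hit=manip.line_to([*b,.103],feed=.02,force_limit=3)
s=manip.get_state();print(hit,s['time_s'],'tip z',s['eef_pos']-[0,0,.071],s['contact_force'],s['torque'])
E
```

```text
13.675 [ 0.5354589  -0.27521675  0.13530205] [ 0.01218145  0.33873595 -1.8714965 ]
True 14.9583 tip z [ 0.53517408 -0.27510032  0.0350428 ] [1.27854274 0.25105117 3.33009953] [-0.12623547 -0.13615785  0.04144631]
```

```bash
python3 - <<'E'
from h import *
s=manip.get_state();p=np.array([.5353,-.2752,s['eef_pos'][2]]);print(s['eef_pos'],s['contact_force'])
for i in range(12):
    p[2]-=.0006
    manip.line_to(p.tolist(),feed=.01);manip.hold(.1);s=manip.get_state()
    f=s['contact_force'];print(round(p[2],4),np.round(s['eef_pos'],4),np.round(f,2))
    if f[2]+1.9>9.0 or np.hypot(f[0],f[1])>8: break
print(s['time_s'],s['torque'])
E
```

```text
[ 0.53517408 -0.27510032  0.1060428 ] [1.27854274 0.25105117 3.33009953]
0.1054 [ 0.5354 -0.2753  0.1056] [-0.59  0.68  3.34]
0.1048 [ 0.5353 -0.2752  0.1049] [ 0.23 -0.09  2.53]
0.1042 [ 0.5353 -0.2753  0.1043] [-0.57 -0.75  5.27]
0.1036 [ 0.5353 -0.2752  0.1037] [-0.12 -0.28  4.72]
0.103 [ 0.5353 -0.2752  0.1031] [0.66 0.89 6.27]
0.1024 [ 0.5353 -0.2753  0.1026] [-0.25 -0.68  5.59]
0.1018 [ 0.5353 -0.2753  0.1021] [-0.71  0.61  6.41]
0.1012 [ 0.5353 -0.2753  0.1015] [-0.96  0.4   7.48]
17.7583 [0.18019291 0.28979574 0.0343498 ]
```

```bash
cat >> h.py <<'E'
U=np.array([-np.cos(np.radians(YAW)),-np.sin(np.radians(YAW)),0])
E
python3 - <<'E'
from h import *
p0=np.array([.5353,-.2752,.1011])
for d in (.004,.008,.012):
    hit=manip.line_to((p0+d*U).tolist(),feed=.015,force_limit=14);manip.hold(.1);s=manip.get_state()
    f=s['contact_force'];print(hit,d,round((s['eef_pos']-p0)@U,4),round(s['eef_pos'][2],4),'along',round(f@U,2),'lat',round(f@[-U[1],U[0],0],2),'fz',round(f[2],2),s['time_s'])
    if hit: break
E
```

```text
False 0.004 0.0018 0.102 along -1.96 lat 0.05 fz 6.88 18.275
False 0.008 0.0057 0.1021 along -3.26 lat -0.2 fz 5.95 18.7917
False 0.012 0.0096 0.1021 along -3.13 lat -0.06 fz 6.38 19.3083
```

```bash
python3 - <<'E'
from h import *
p0=np.array([.5353,-.2752,.1004])
for d in (.018,.028,.038,.048,.054,.058,.060,.062,.064,.066):
    hit=manip.line_to((p0+d*U).tolist(),feed=.025 if d<.05 else .012,force_limit=12);manip.hold(.15);s=manip.get_state()
    f=s['contact_force'];print(hit,d,round((s['eef_pos']-p0)@U,4),round(s['eef_pos'][2],4),'along',round(f@U,2),'lat',round(f@[-U[1],U[0],0],2),'fz',round(f[2],2),s['time_s'])
    if hit or f@U<-9 or f[2]>14: break
E
```

```text
False 0.018 0.0158 0.1014 along -2.41 lat 0.77 fz 6.66 19.85
False 0.028 0.0258 0.1014 along -3.51 lat -0.47 fz 7.63 20.55
False 0.038 0.0358 0.1014 along -3.34 lat -1.03 fz 7.46 21.25
False 0.048 0.0457 0.1014 along -3.03 lat -0.69 fz 7.87 21.95
False 0.054 0.0515 0.1014 along -3.91 lat -0.08 fz 7.23 22.75
False 0.058 0.0555 0.1014 along -4.24 lat 0.79 fz 8.16 23.3833
False 0.06 0.0573 0.1014 along -3.91 lat -0.52 fz 6.74 23.85
False 0.062 0.0583 0.1016 along -6.57 lat -0.88 fz 5.39 24.3167
False 0.064 0.0588 0.1018 along -9.45 lat 0.0 fz 1.53 24.7833
```

The push met a hard resistance at about 57–58 mm of tool travel, which fits 56 mm of drawer plus the bore clearance. I'll check with the camera before lifting.

```bash
python3 - <<'E'
from h import *
c=manip.read_camera('wrist');d=manip.read_camera('top');np.savez('t3.npz',**d)
save('out.png',np.hstack([cv2.resize(c['color'],(440,330)),cv2.resize(d['color'][140:260,310:430],(330,330),interpolation=cv2.INTER_CUBIC)]))
s=manip.get_state();print(s['contact_force'],s['eef_pos'])
E
```

```text
[ 9.57240959 -1.58186926  3.62083482] [ 0.47891092 -0.25857161  0.10179996]
```

View pics/out.png

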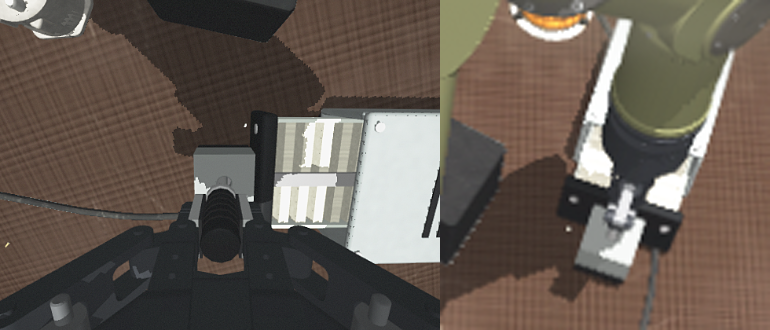

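The drawer is fully out, with the filter cassette visible between the face at (262,160) and the housing. Now I centre the pin, lift out, and check it in the grip.

```bash
python3 - <<'E'
from h import *
p0=np.array([.5353,-.2752,.1004])
p=p0+.0575*U
manip.line_to(p.tolist(),feed=.02);manip.hold(.1);s=manip.get_state();print((s['eef_pos']-p0)@U,s['contact_force'])
p[2]=.112;manip.line_to(p.tolist(),feed=.03);manip.hold(.1);s=manip.get_state();print((s['eef_pos']-p0)@U,s['contact_force'])
p[2]=.25;manip.line_to(p.tolist(),feed=.1)
manip.line_to([.5153,.1613,.25],feed=.2);manip.hold(.4)
s=manip.get_state();print(s['time_s'],s['eef_pos'],s['contact_force'],s['torque'])
c=manip.read_camera('wrist');np.savez('w4.npz',**c);d=manip.read_camera('side');np.savez('s4.npz',**d)
save('back.png',np.hstack([cv2.resize(d['color'][130:290,200:310],(330,480),interpolation=cv2.INTER_CUBIC),cv2.resize(c['color'][170:350,200:360],(427,480),interpolation=cv2.INTER_CUBIC)]))
E
```

```text
0.05699002577555277 [0.01591817 0.04363786 8.37549675]
0.05737515308763715 [ 2.08310246 -0.95702533 -0.37631012]
30.2833 [0.51529775 0.16120631 0.25001128] [-0.83605119  0.32652813 -2.23530177] [-0.00147847  0.02654837 -0.032303  ]
```

View pics/back.png

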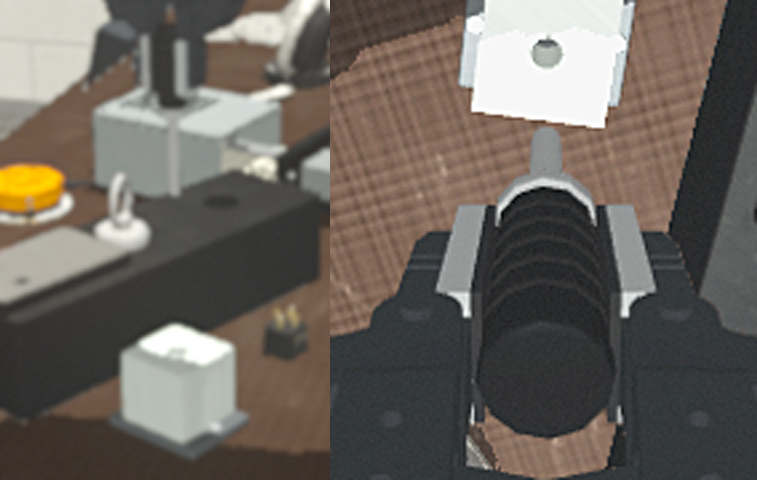

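The pin is still upright in the grip, the stand hole is clear, and the button pressed the pin back as expected. Now I insert it.

```bash
python3 - <<'E'
from h import *
g=[.5153,.1613]
manip.line_to([*g,.14],feed=.12);manip.hold(.2)
hit=manip.line_to([*g,.0755],feed=.04,force_limit=5);s=manip.get_state();print(hit,s['time_s'],s['eef_pos'],s['contact_force'])
if s['eef_pos'][2]<.083:
    manip.ungrasp();manip.hold(.3)
    manip.line_to([*g,.29],feed=.12);manip.hold(.3)
    c=manip.read_camera('wrist');P=cloud(c);v,u=np.mgrid[0:420,0:560]
    for lo,hi in((.112,.135),(.056,.064)):
        q=P[(P[...,2]>lo)&(P[...,2]<hi)&(u>245)&(u<320)&(v>140)&(v<220)];print(len(q),np.median(q,0),cv2.minAreaRect((q[:,:2]*1000).astype(np.float32)))
    d=manip.read_camera('top')
    save('end.png',np.hstack([cv2.resize(c['color'][130:260,200:360],(420,340)),cv2.resize(d['color'][130:260,310:430],(314,340))]))
    print(manip.get_state()['time_s'])
E
```

```text
True 33.175 [0.51528741 0.16128256 0.07611667] [-0.05475937  0.32869253  5.04241045]
283 [0.51538452 0.1623379  0.12046591] ((515.2089233398438, 161.68289184570312), (18.8165225982666, 18.96539306640625), 60.89881134033203)
1617 [0.51828337 0.16629673 0.06059217] ((515.2877807617188, 161.10458374023438), (56.73101806640625, 56.06322479248047), 65.52474975585938)
36.475
```

View pics/end.png

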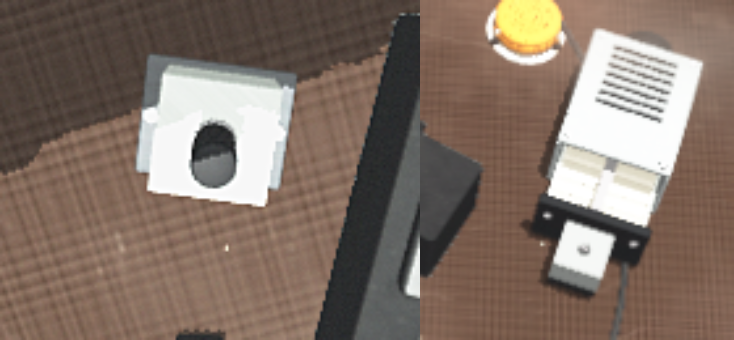

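The pin is seated with its handle top at 0.1205 m, as before the job. The drawer is fully out and the arm is clear.

```bash
python3 -c "
from plant import manip
print(manip.close_job())"
```

```text
the job is handed in; nothing more can be done
None
```

I handed the job in at about 36 s: the camera shows the drawer fully out and the pin seated in its stand; the button's return was not measured, but the pin is clear of it, and the judge gave no verdict.

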